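# Twist a casting flask home onto its rubber sprue base

### The job

Get the wax tree ready for investing: lower the large steel flask over the tree and work it down into the tight rubber collar of the sprue base until its lower end sits fully home on the bottom, upright, then let go. The rubber grabs, so twist the flask as you ease it down, and press lightly, never with more than about 2 kg, so that the springy deck of the vibrating table is not pushed down onto its stops; do not touch the brittle wax tree, and leave the small flask and the other things on the bench where they are.

Things in the scene. Friction and masses are not known exactly. Their poses are not given: they have to be found in the camera images.
- flask: the large casting flask, to be fitted: plain open-ended stainless steel tube, 60 mm outside diameter, 54 mm bore, 90 mm long, about 0.36 kg, rigid (grip it firmly for the twist), standing upright on the bench; origin at the centre of its lower end, z up along its axis. Either flask may stand at either of two spots left of the base
- small_flask: the small casting flask, a bystander: the same kind of tube, 48 mm outside diameter, 70 mm long; too small for this base; origin at the centre of its lower end
- base: vibrating table for investing, fixed to the bench: grey 150x150 mm housing on feet with a black knob and red switch on its front. Origin at the centre of its underside, at bench height, below the axis of the rubber cup; z up. On it, on four soft rubber mounts, lies a 142x142 mm aluminium deck, top 54 mm above the bench, with the rubber sprue base held down by three brass cleats (tops at 64 mm)
- deck (a joint): how far the deck is pressed down on its soft mounts, m: 0 at rest, about 1 mm for every 20 N of downward push, meeting its stops at 1.5 mm (a push of about 25 N). It springs back, carrying the rubber base, the tree and the points below with it (heights are given for 0)
- collar_mouth (a point): centre of the flared mouth (69 mm wide) of the red-brown rubber cup's collar (76 mm outside), 92 mm above the bench. Below it seven springy places make the bore 3 mm tighter than the flask, with a gentle lead-in; it grips from about 86 mm height down. Straight, the flask sticks part-way (50 to 65 N); while twisted, either way or to and fro, 5 to 15 N carries it down. The twist takes 1 to 2 N m
- seat (a point): centre of the flat bottom of the collar, on its axis, 60 mm above the bench: the flask's lower end must rest here, about 26 mm below where the rubber first grips it
- wax_tree: brittle green wax tree standing on the axis of the rubber cup: a sprue with small ring patterns, at most 31 mm across, its top 128 mm above the bench; origin on the axis at its foot, 76 mm above the bench. The flask goes over it with about 11 mm to spare all round
- tape_roll: roll of masking tape, 100 mm across, 18 mm high, lying flat at the right (bystander)
- wax_block: green carving-wax block, 34x62x22 mm, at the right front (bystander)
- brush_brass: wooden-handled scratch brush, 125 mm long, 12 mm thick, at the right front (bystander)
- glue_tube: white glue bottle with red tip, 22x84x14 mm, lying in front of the white bin (bystander)
- vial_1: small clear capped pot, 34 mm across and high, at the left back (bystander)
- vial_2: small clear capped pot, 34 mm across and high, at the left back (bystander)
- parts_dish: shallow blue dish, 67 mm across, 10 mm high, at the back (bystander)
Not all that is in view belongs to the job. What is shaped like the flask but blue or yellow is not meant.

How it is judged:
By the outcome, as a careful person would: the job done as asked, in the order asked, and still so for the second after the job is handed in, with the robot touching nothing.
It also fails if it takes over 59 s, if anything falls off the work surface, if the arm or the gripper's body presses on something with over 40 N, if the wrist force passes 120 N, or if a joint passes its speed limit or range.

### The arm

A 6-joint arm with a two-finger parallel gripper is mounted at the origin on a cart in front of the work surface, level with it; the furniture and walls round the work are solid. World frame = base frame: x ahead of the robot, y to its left, z up, the work surface at z = 0. Lengths are in mm, angles in rad, forces in N, time in s.
With the tool pointing down it reaches from about 275 to 1000 mm from the base axis. Payload 8.4 kg.
Tool frame: the origin (TCP) lies on the centre line of the jaws, within the pads' length; the fingertips stand 17 mm ahead of it and the grasp point (between the pads) lies 2 mm behind it; z points along the fingers, y is the line along which they close (so a half turn about z gives the same grasp; the last joint's range is limited). The gripper opens to 85 mm and grips with 20 to 120 N. Pads are 22 mm wide; open, the fingers measure 114 mm over their backs; the gripper's body (76 mm by 85 mm) begins 54 mm behind the grasp point. The pads swing forward as they close: fully open they stand 13 mm farther back than shut.
Start: joints at [-1.297, 0.353, 1.633, -0, 1.155, -0.002], TCP at [170.196, -601.383, 248.281] pointing down, gripper open.
Joint ranges: [-2.63, 2.63], [-0.92, 2.1], [0.06, 2.66], [-1.3, 4.44], [0, 2.69], [-3.02, 3.02]. Speed limits (rad/s): [2.22, 2.22, 2.79, 3.14, 3.14, 3.14].

### API

Orientations are given as [roll, pitch, yaw] about the fixed x, y, z axes, in that order (R = Rz(yaw) Ry(pitch) Rx(roll)).
In Python, from rig import r, eyes gives the robot as it stands. The module is installed in compiled form; this text tells all that it offers.
- The arm moves only by the shell command python3 -m inch 'ROWS' [FORCE]. ROWS is JSON, a list of rows, each a list of 7 numbers: the shift along the tool's x, y, z in m, then the turn, a rotation vector about the tool's x, y, z in degrees, then the closure, from -1 (fully open) to 1 (shut). In form: [[x, y, z, rx, ry, rz, gripper], ...]. A call has 1 to 8 rows; each row shifts and turns the commanded pose from where the row before left it, along the tool's axes as they then stand; what a row does not reach is not made up. A row lasts 1/10 s, in which the tool goes at most 50 mm and 8.59 degrees, less where a joint would pass 70% of its speed; a pose out of reach is approached as far as the arm can. A call with a gripper value outside its range is refused whole. The fingers move at their own pace and stop on an object; FORCE is the grip in N (left out, the last holds). Time passes only in rows, so rows that do not move let the fingers close. It gives the time, the measured TCP pose, the force, the opening and the grip force at its end, in the units of the state.
- r.sense(): the state, without advancing time (a new reading comes with each control period).
- eyes.grab_frame(name): name is "scene" or "top"; returns a dict with "img" (480x640x3 uint8, blue, green, red), "fx", "fy", "cx", "cy" (pixels), "R" (3x3) and "t" (3): a world point X has camera coordinates R X + t. Camera axes: x right, y down, z forward; pixel columns grow to the right and rows downward; lengths in mm; the calibration is good to about 2 mm. A picture is of the moment at which its call begins. There is no depth.
- r.sign_off(): hands the job in; it is judged then, once.
The state is a dict: "clock": time; "qpos": joint angles; "qvel": joint speeds; "joint_efforts": joint torques, N m; "eef_pos": TCP position; "tcp_rot": TCP orientation; "contact_force": force on the tool from outside, world axes, zero at the start; "wrist_torque": the same for the moment, N m; "opening": opening from 0.0 (shut) to 1.0 (fully open); "grasp_force": force on a finger pad.
Only numpy, scipy, OpenCV 4.12 (cv2) and the standard library are available. Lean on these libraries where they do the work, as an engineer would, in place of code of your own. Each camera call takes 0.05 s, during which the arm holds its last target. There are 200 camera calls.

## Working session

There is one attempt and no reset: what is moved stays moved. The work goes in short steps, Python scripts to look and compute and a shell command to move; the robot and the scene stay as the last step left them, time stands still between calls to the robot, and variables do not carry over. Pictures are saved under pics/ and viewed, at most 10 in all, crops included, and the job is handed in when it is done.

```bash
mkdir -p pics
python3 - <<'E'
from rig import r,eyes
import cv2,numpy as np,pickle
for n in("scene","top"):
    f=eyes.grab_frame(n); cv2.imwrite(f"pics/{n}0.png",f["img"]); pickle.dump(f,open(f"{n}0.pkl","wb"))
    print(n,f["fx"],f["cx"],f["cy"],(-np.array(f["R"]).T@f["t"]).round(),np.round(f["R"],2).tolist())
print(r.sense())
E
```

```text
scene 503.68928083376113 319.57649258947004 238.9948190027994 [-231.  546.  999.] [[-0.61, -0.79, -0.01], [-0.54, 0.43, -0.72], [0.57, -0.43, -0.69]]
top 598.7452190558804 320.7028769244972 228.53411714780904 [ 277.   -7. 1440.] [[-0.03, -1.0, -0.01], [-0.99, 0.03, -0.17], [0.17, 0.0, -0.99]]
{'clock': 0.1, 'qpos': array([-1.29737026e+00,  3.53582729e-01,  1.63400391e+00,  1.17158037e-05,
        1.15517965e+00, -2.43346144e-03]), 'qvel': array([ 0.00086796, -0.00047085, -0.00058895, -0.00075209,  0.0003603 ,
       -0.00124254]), 'joint_efforts': array([ 2.17550401e-04, -6.06357336e+01, -3.42820573e+01, -4.31999047e-05,
        3.91292080e-03,  3.14839235e-05]), 'eef_pos': array([ 170.1178102 , -601.02059588,  247.65823658]), 'tcp_rot': array([-3.14041905e+00, -1.35687996e-05,  2.75854788e-01]), 'contact_force': array([-0.53432037,  0.2209351 , -0.86168509]), 'wrist_torque': array([ 0.0484688 , -0.05181139, -0.01780705]), 'grasp_force': 0.0, 'opening': 1.0010414181013665}
```

View pics/scene0.png

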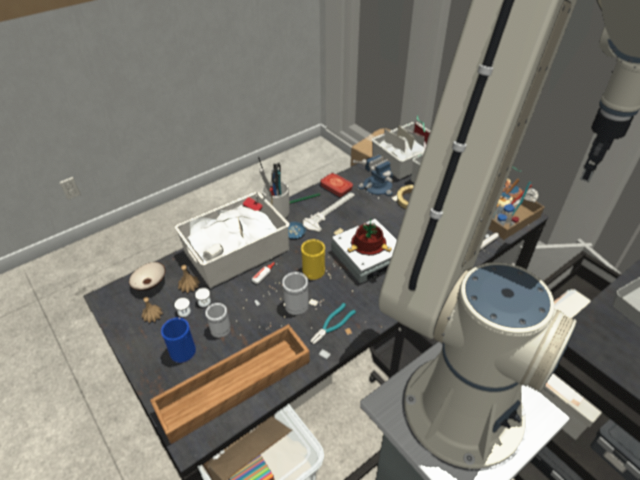

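View pics/top0.png

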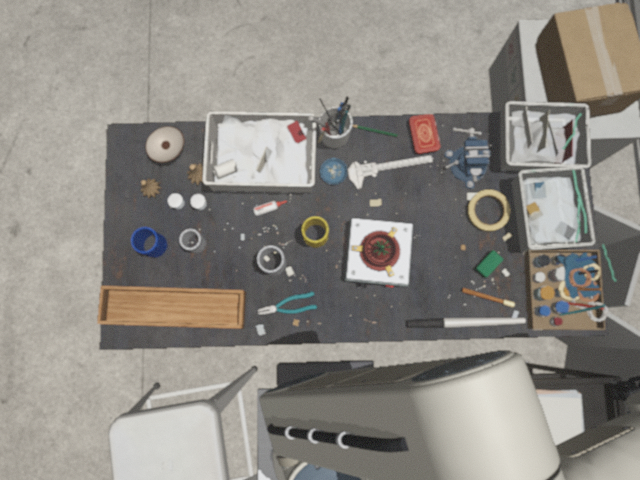

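The top view shows the large flask at (270,260), the small one at (191,240), the yellow decoy at (315,232) and the base with its red cup at (379,250). In the scene view they are at (295,293), (218,320), (313,258) and (368,240). Next I'll measure them.

```bash
cat > h.py <<'E'
import cv2,numpy as np
def ray(f,u,v,z):
    R=np.array(f["R"]);c=-R.T@np.array(f["t"]).ravel()
    d=R.T@np.array([(u-f["cx"])/f["fx"],(v-f["cy"])/f["fy"],1]);return c+d*(z-c[2])/d[2]
def proj(f,X):
    p=np.array(f["R"])@X+np.array(f["t"]).ravel();return [f["fx"]*p[0]/p[2]+f["cx"],f["fy"]*p[1]/p[2]+f["cy"]]
def circ(c,rad,z,n=72):
    a=np.linspace(0,2*np.pi,n,endpoint=False);return np.c_[c[0]+rad*np.cos(a),c[1]+rad*np.sin(a),0*a+z]
E
python3 - <<'E'
from h import *
import pickle
T=pickle.load(open("top0.pkl","rb"));S=pickle.load(open("scene0.pkl","rb"))
def crop(f,u,v,w,n):
    return cv2.resize(f["img"][v-w:v+w,u-w:u+w],(400,400),interpolation=cv2.INTER_CUBIC)
a=crop(T,270,258,25,0);b=crop(T,380,250,40,0);c=crop(S,295,293,30,0);d=crop(S,368,240,40,0)
m=np.vstack([np.hstack([a,b]),np.hstack([c,d])]);cv2.imwrite("pics/crops.png",cv2.resize(m,(600,600)))
hsv=cv2.cvtColor(T["img"],cv2.COLOR_BGR2HSV)
# red cup
for n,f,(u,v) in(("top",T,(380,250)),("scene",S,(368,240))):
    h=cv2.cvtColor(f["img"],cv2.COLOR_BGR2HSV)
    mk=(((h[...,0]<10)|(h[...,0]>168))&(h[...,1]>110)&(h[...,2]>30)).astype(np.uint8)
    k=np.zeros_like(mk);k[v-30:v+30,u-30:u+30]=1;mk*=k
    cs=cv2.findContours(mk,cv2.RETR_EXTERNAL,cv2.CHAIN_APPROX_NONE)[0];c=max(cs,key=cv2.contourArea)
    e=cv2.fitEllipse(cv2.convexHull(c));print(n,"cup",cv2.boundingRect(c),e,ray(f,*e[0],92),ray(f,*e[0],80))
# deck
g=(hsv[...,2]>150)&(hsv[...,1]<60);k=np.zeros(g.shape,np.uint8);k[205:295,335:425]=g[205:295,335:425]
c=max(cv2.findContours(k,cv2.RETR_EXTERNAL,cv2.CHAIN_APPROX_NONE)[0],key=cv2.contourArea)
q=cv2.boxPoints(cv2.minAreaRect(c));P=np.array([ray(T,*p,54) for p in q]);print("deck",P.round(1).tolist(),P.mean(0))
E
```

```text
top cup (365, 232, 24, 18) ((374.385498046875, 240.21160888671875), (14.182133674621582, 28.113935470581055), 67.07862854003906) [ 478.69563219 -122.02614102   92.        ] [ 480.49366527 -123.05364033   80.        ]
scene cup (352, 225, 34, 29) ((368.4306945800781, 239.67718505859375), (29.709936141967773, 33.01763153076172), 110.04361724853516) [ 439.15890311 -116.75367007   92.        ] [ 448.02657307 -125.52433054   80.        ]
deck [[396.2, -54.1, 54.0], [540.7, -72.9, 54.0], [522.2, -219.1, 54.0], [378.4, -197.9, 54.0]] [ 459.37102223 -136.00477255   54.        ]
```

View pics/crops.png

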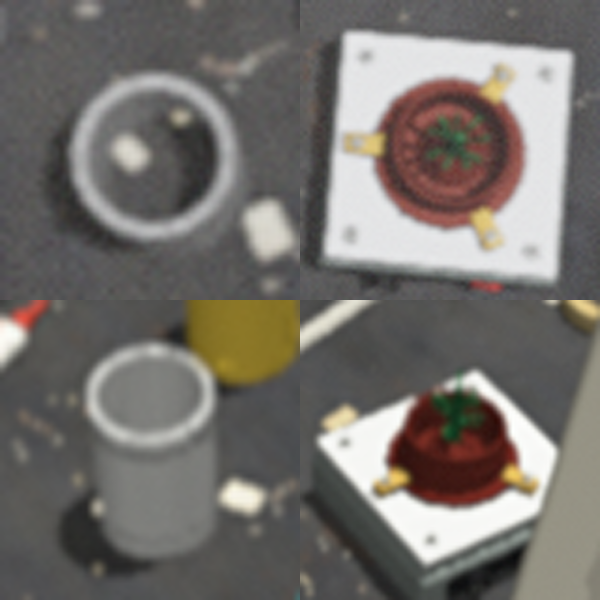

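The crops show clean rims. The large steel flask's rim is centred near top (270.5,259), and the cup is about (460,-136) on the square deck. Now I'll refine both by fitting ellipses and lines in the two views.

Run:
```python
from h import *
import pickle
T=pickle.load(open("top0.pkl","rb"));S=pickle.load(open("scene0.pkl","rb"))
K=4
def up(f,u,v,w):
    return cv2.resize(f["img"][v-w:v+w,u-w:u+w],None,fx=K,fy=K,interpolation=cv2.INTER_CUBIC)
def back(p,u,v,w): return (np.array(p)+.5)/K-.5+[u-w,v-w]
def cont(m): return max(cv2.findContours(m.astype(np.uint8),cv2.RETR_EXTERNAL,cv2.CHAIN_APPROX_NONE)[0],key=cv2.contourArea)
for n,f,fl,dk in(("top",T,(270,259,20),(380,250,40)),("scene",S,(295,283,22),(364,246,42))):
    g=cv2.cvtColor(up(f,*fl),cv2.COLOR_BGR2GRAY)
    for th in (140,155,170):
        c=cont(g>th);pts=back(c[:,0],*fl).astype(np.float32)
        P=np.array([ray(f,*p,90) for p in pts]);H=cv2.convexHull(P[:,:2].astype(np.float32))
        ctr,rad=cv2.minEnclosingCircle(H);e=cv2.fitEllipse(H)
        print(n,"flask",th,np.round(ctr,1),round(rad,1),"ell",np.round(e[0],1),np.round(e[1],1))
    im=up(f,*dk);h=cv2.cvtColor(im,cv2.COLOR_BGR2HSV)
    for th in (195,215):
        c=cont((h[...,2]>th)&(h[...,1]<50));P=np.array([ray(f,*p,54)[:2] for p in back(c[:,0],*dk)],np.float32)
        q=cv2.minAreaRect(P);print(n,"deck",th,np.round(q[0],1),np.round(q[1],1),round(q[2],1))
    m=((h[...,0]<7)|(h[...,0]>168))&(h[...,1]>90);c=cont(m)
    for z in (62,92):
        P=np.array([ray(f,*p,z)[:2] for p in back(c[:,0],*dk)],np.float32)
        e=cv2.fitEllipse(cv2.convexHull(P));print(n,"red outer z",z,np.round(e[0],1),np.round(e[1],1))
```

```text
top flask 140 [444.6 115.8] 31.7 ell [444.3 115.8] [61.7 62.8]
top flask 155 [444.3 116.1] 31.1 ell [444.3 115.8] [60.2 61.5]
top flask 170 [448.2 116. ] 29.0 ell [447. 116.] [54.2 57.4]
top deck 195 [ 459.5 -135.8] [141.5 141.9] 82.8
top deck 215 [ 459.8 -135.6] [139.3 139.3] 82.8
top red outer z 62 [ 459.2 -135.1] [88.8 89.6]
top red outer z 92 [ 455.2 -132.3] [86.8 87.6]
scene flask 140 [442.2 115.6] 32.8 ell [442.4 115.7] [62.  65.6]
scene flask 155 [442.4 115.7] 31.9 ell [442.5 115.7] [60.7 63.6]
scene flask 170 [442.4 116. ] 30.6 ell [442.4 115.9] [59.4 60.7]
scene deck 195 [ 459.8 -136.2] [142.6 146.9] 82.5
scene deck 215 [ 439.4 -143.8] [102.7 187.9] 22.4
scene red outer z 62 [ 464.2 -140.2] [ 90.2 117. ]
scene red outer z 92 [ 441.9 -118.2] [ 87.4 113.2]
```

```bash
python3 -m inch '[[0.0287,-0.0384,0,0,0,0,-1],[0.0287,-0.0384,0,0,0,0,-1],[0.0287,-0.0384,0,0,0,0,-1],[0.0287,-0.0384,0,0,0,0,-1],[0.0287,-0.0384,0,0,0,0,-1],[0.0287,-0.0384,0,0,0,0,-1],[0.0287,-0.0384,0,0,0,0,-1],[0.0287,-0.0384,0,0,0,0,-1]]'
python3 -m inch '[[0.0287,-0.0384,0,0,0,0,-1],[0.0287,-0.0384,0,0,0,0,-1],[0.0287,-0.0384,0,0,0,0,-1],[0.0287,-0.0384,0,0,0,0,-1],[0.0287,-0.0384,0,0,0,0,-1],[0.0287,-0.0384,0,0,0,0,-1],[0.0287,-0.0384,0,0,0,0,-1],[0,0,0,0,0,0,-1]]'
cat > go.py <<'E'
import sys,numpy as np
from scipy.spatial.transform import Rotation as Ro
from rig import r
s=r.sense();R=Ro.from_euler("xyz",s["tcp_rot"]).as_matrix()
print(s["clock"],s["eef_pos"].round(1),s["tcp_rot"].round(3),s["qpos"].round(2),"F",s["contact_force"].round(1),"M",s["wrist_torque"].round(2),"open",round(s["opening"],3),s["grasp_force"])
if len(sys.argv)>3: print("tool shift mm",(R.T@(np.array(sys.argv[1:4],float)-s["eef_pos"])).round(1))
E
python3 go.py 443.5 115.8 248
```

```text
clock: 0.9
eef_pos: [307.5, -241.4, 248.2]
tcp_rot: [3.142, -0.0, 0.275]
contact_force: [0.3, 0.3, 0.2]
opening: 1.001
grasp_force: 0.0
clock: 1.7
eef_pos: [429.2, 74.7, 248.4]
tcp_rot: [-3.14, -0.002, 0.281]
contact_force: [-0.7, -0.1, 0.8]
opening: 1.0
grasp_force: 0.0
1.7 [429.2  74.7 248.4] [-3.14e+00 -2.00e-03  2.81e-01] [0.17 0.05 2.02 0.   1.07 1.46] F [-0.7 -0.1  0.8] M [-0.07  0.01  0.06] open 1.0 0.0
tool shift mm [ 25.1 -35.5   0.5]
```

```bash
python3 -m inch '[[0.0251,-0.0355,0,0,0,0,-1],[0,0,0.04,0,0,0,-1],[0,0,0.04,0,0,0,-1],[0,0,0.04,0,0,0,-1],[0,0,0,0,0,0,-1],[0,0,0,0,0,0,-1]]'; python3 go.py 443.5 115.8 62
python3 - <<'E'
from rig import eyes
import cv2
f=eyes.grab_frame("scene");cv2.imwrite("pics/s1.png",cv2.resize(f["img"][190:350,220:380],(560,560),interpolation=cv2.INTER_CUBIC))
E
```

```text
clock: 2.3
eef_pos: [441.6, 110.6, 128.5]
tcp_rot: [-3.142, 0.002, 0.275]
contact_force: [-0.1, 0.1, 0.4]
opening: 1.003
grasp_force: 0.0
2.3 [441.6 110.6 128.5] [-3.142e+00  2.000e-03  2.750e-01] [ 0.24  0.26  2.09 -0.    0.79  1.54] F [-0.1  0.1  0.4] M [-0.08  0.08  0.02] open 1.003 0.0
tool shift mm [ 3.4 -4.5 66.5]
```

View pics/s1.png

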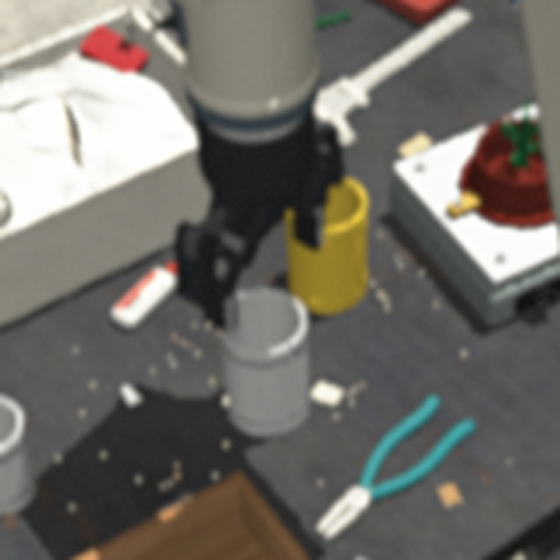

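The jaws are open and straddle the large flask, whose rim is at about crop (265,315), with nothing in the way. I'll go down and grip.

```bash
python3 -m inch '[[0.0034,-0.0045,0,0,0,0,-1],[0,0,0.033,0,0,0,-1],[0,0,0.033,0,0,0,-1],[0,0,0,0,0,0,-1]]'; python3 go.py 443.5 115.8 62;
python3 -m inch '[[0,0,0,0,0,0,1],[0,0,0,0,0,0,1],[0,0,0,0,0,0,1],[0,0,0,0,0,0,1],[0,0,0,0,0,0,1],[0,0,0,0,0,0,1],[0,0,0,0,0,0,1],[0,0,0,0,0,0,1]]' 120; python3 go.py
```

```text
clock: 2.75
eef_pos: [443.1, 116.2, 61.1]
tcp_rot: [-3.142, 0.003, 0.276]
contact_force: [-0.6, 0.9, 0.2]
opening: 1.0
grasp_force: 0.0
2.75 [443.1 116.2  61.1] [-3.142e+00  3.000e-03  2.760e-01] [0.25 0.39 2.12 0.   0.63 1.55] F [-0.6  0.9  0.2] M [-0.04  0.02  0.07] open 1.0 0.0
tool shift mm [ 0.3  0.5 -0.9]
clock: 3.55
eef_pos: [445.7, 116.8, 64.7]
tcp_rot: [-3.142, -0.004, 0.276]
contact_force: [-1.5, 0.0, 8.2]
opening: 0.679
grasp_force: 125.8
3.55 [445.7 116.8  64.7] [-3.142 -0.004  0.276] [0.25 0.38 2.12 0.   0.64 1.55] F [-1.5  0.   8.2] M [0.18 0.37 0.09] open 0.679 125.83109283819795
```

```bash
python3 -m inch '[[0,0,-0.01,0,0,0,1],[0,0,-0.02,0,0,0,1],[0,0,-0.04,0,0,0,1],[0,0,-0.04,0,0,0,1],[0,0,-0.03,0,0,0,1],[0,0,0,0,0,0,1],[0,0,0,0,0,0,1],[0,0,0,0,0,0,1]]'; python3 go.py 459.5 -135.7 200
```

```text
clock: 4.35
eef_pos: [443.0, 116.0, 201.4]
tcp_rot: [-3.142, 0.002, 0.276]
contact_force: [0.6, 0.8, -5.9]
opening: 0.684
grasp_force: 129.8
4.35 [443.  116.  201.4] [-3.142e+00  2.000e-03  2.760e-01] [ 0.25  0.15  2.02 -0.    0.97  1.55] F [ 0.6  0.8 -5.9] M [-0.04 -0.   -0.  ] open 0.684 129.78004401549697
tool shift mm [-52.7 246.7   1.5]
```

```bash
python3 -m inch '[[0,0,-0.03,0,0,0,1],[-0.0075,0.0352,0,0,0,0,1],[-0.0075,0.0352,0,0,0,0,1],[-0.0075,0.0352,0,0,0,0,1],[-0.0075,0.0352,0,0,0,0,1],[-0.0075,0.0352,0,0,0,0,1],[-0.0075,0.0352,0,0,0,0,1],[-0.0077,0.0355,0,0,0,0,1]]';python3 -m inch '[[0,0,0,0,0,0,1],[0,0,0,0,0,0,1],[0,0,0,0,0,0,1]]'; python3 go.py 459.5 -135.7 231
python3 - <<'E'
from rig import eyes
import cv2,pickle,numpy as np
T=eyes.grab_frame("top");S=eyes.grab_frame("scene")
pickle.dump((T,S),open("p2.pkl","wb"))
a=cv2.resize(T["img"][190:290,330:430],(400,400),interpolation=cv2.INTER_CUBIC);b=cv2.resize(S["img"][150:280,300:430],(400,400),interpolation=cv2.INTER_CUBIC)
cv2.imwrite("pics/p2.png",np.hstack([a,b]))
E
```

```text
clock: 5.15
eef_pos: [459.5, -136.6, 230.5]
tcp_rot: [-3.14, 0.003, 0.276]
contact_force: [0.9, 0.9, -4.1]
opening: 0.679
grasp_force: 130.6
clock: 5.45
eef_pos: [459.8, -134.6, 231.1]
tcp_rot: [-3.14, 0.002, 0.276]
contact_force: [0.2, 0.6, -3.5]
opening: 0.681
grasp_force: 130.9
5.45 [ 459.8 -134.6  231.1] [-3.14e+00  2.00e-03  2.76e-01] [-0.29  0.15  1.95  0.    1.05  1.01] F [ 0.2  0.6 -3.5] M [-0.01  0.01  0.02] open 0.681 130.94192879274487
tool shift mm [-0.5  0.9  0.1]
```

View pics/p2.png

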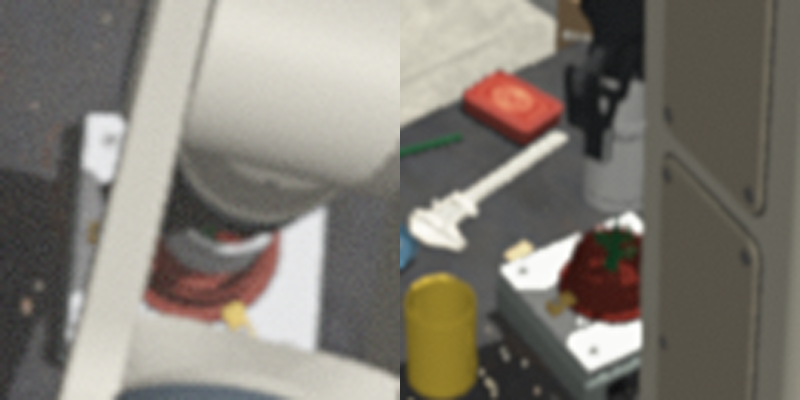

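The flask hangs upright over the cup, partly hidden by the arm. Its left edge is at about crop x 583 in the scene view. I'll check its lateral offset from that edge.

Run:
```python
from h import *
import pickle
T,S=pickle.load(open("p2.pkl","rb"))
g=cv2.cvtColor(S["img"],cv2.COLOR_BGR2GRAY).astype(float)
R=np.array(S["R"]);cam=-R.T@np.array(S["t"]).ravel()
for v in range(200,216,3):
    row=g[v,350:372]; i=np.argmax(np.diff(row)); d=np.diff(row)[max(i-1,0):i+2]
    u=350+max(i-1,0)+.5+(d*np.arange(len(d))).sum()/d.sum()
    # tangency: horizontal distance from ray to axis (vertical axis at 459.8,-134.6)
    D=R.T@np.array([(u-S["cx"])/S["fx"],(v-S["cy"])/S["fy"],1]);D=D[:2]/np.linalg.norm(D[:2])
    w=np.array([459.8,-134.6])-cam[:2];print(v,round(u,2),"dist",round(D[0]*w[1]-D[1]*w[0],1))
w=ray(S,362,210,166);print(w)
```

```text
200 365.06 dist -14.0
203 360.17 dist -25.6
206 359.65 dist -26.5
209 359.57 dist -26.2
212 359.35 dist -26.4
215 359.88 dist -24.6
[ 475.33234334 -121.74957853  166.        ]
```

Run:
```python
from h import *
import pickle
S=pickle.load(open("scene0.pkl","rb"))
g=cv2.cvtColor(S["img"],cv2.COLOR_BGR2GRAY).astype(float)
R=np.array(S["R"]);cam=-R.T@np.array(S["t"]).ravel()
for v in range(285,305,4):
  for lo,hi,s in((275,290,1),(300,314,-1)):
    d=np.clip(s*np.diff(g[v,lo:hi]),0,None);i=np.argmax(d);k=np.arange(max(i-1,0),min(i+2,len(d)));u=lo+.5+(d[k]*k).sum()/d[k].sum()
    D=R.T@np.array([(u-S["cx"])/S["fx"],(v-S["cy"])/S["fy"],1]);D=D[:2]/np.linalg.norm(D[:2])
    w=np.array([443.5,115.8])-cam[:2];print(v,round(u,2),"dist",round(D[0]*w[1]-D[1]*w[0],1))
```

```text
285 282.14 dist -29.8
285 306.75 dist 29.3
289 285.37 dist -23.0
289 301.86 dist 16.9
293 283.42 dist -28.6
293 307.65 dist 30.6
297 283.67 dist -28.9
297 307.58 dist 30.0
301 284.33 dist -28.2
301 306.36 dist 26.5
```

The bias check explains about 1.3 mm of that offset. The remaining 2 mm, mostly -x, matches the shift seen while gripping. I'll correct it and lower to just above the mouth.

```bash
python3 -m inch '[[0.002,0.0005,0,0,0,0,1],[0,0,0.015,0,0,0,1],[0,0,0.015,0,0,0,1],[0,0,0.015,0,0,0,1],[0,0,0.015,0,0,0,1],[0,0,0.01,0,0,0,1],[0,0,0,0,0,0,1],[0,0,0,0,0,0,1]]'; python3 go.py 461.6 -134.6 155
```

```text
clock: 6.35
eef_pos: [462.9, -135.2, 162.6]
tcp_rot: [3.142, -0.0, 0.276]
contact_force: [-0.4, -0.0, -4.6]
opening: 0.681
grasp_force: 130.9
6.35 [ 462.9 -135.2  162.6] [ 3.142 -0.     0.276] [-0.29  0.24  2.01 -0.    0.89  1.01] F [-0.4 -0.  -4.6] M [-0.08 -0.06  0.  ] open 0.681 130.8933398500085
tool shift mm [-1.1 -0.9  7.6]
```

```bash
python3 -m inch '[[0,0,0.0015,0,0,8,1],[0,0,0.0015,0,0,8,1],[0,0,0.0015,0,0,8,1],[0,0,0.0015,0,0,8,1],[0,0,0.001,0,0,8,1],[0,0,0.001,0,0,8,1]]'; python3 go.py
```

```text
clock: 6.95
eef_pos: [463.3, -135.5, 155.2]
tcp_rot: [-3.141, -0.002, -0.568]
contact_force: [-0.8, 0.0, -4.5]
opening: 0.682
grasp_force: 130.8
6.95 [ 463.3 -135.5  155.2] [-3.141e+00 -2.000e-03 -5.680e-01] [-0.29  0.25  2.02  0.    0.87  1.85] F [-0.8  0.  -4.5] M [-0.01  0.03 -0.04] open 0.682 130.7710892893374
```

```bash
python3 -m inch '[[0,0,0,0,0,-8,1],[0,0,0,0,0,-8,1],[0,0,0,0,0,-8,1],[0,0,0,0,0,-8,1],[0,0,0,0,0,-8,1],[0,0,0,0,0,-8,1],[-0.001,-0.0008,0,0,0,0,1],[0,0,0,0,0,0,1]]'; python3 go.py
python3 -m inch '[[0,0,0.001,0,0,8,1],[0,0,0.001,0,0,8,1],[0,0,0.001,0,0,-8,1],[0,0,0.001,0,0,-8,1],[0,0,0.001,0,0,-8,1],[0,0,0.001,0,0,-8,1],[0,0,0.0005,0,0,8,1],[0,0,0.0005,0,0,8,1]]'; python3 go.py
```

```text
clock: 7.75
eef_pos: [461.7, -134.9, 154.9]
tcp_rot: [3.141, -0.001, 0.272]
contact_force: [0.5, 0.1, -3.4]
opening: 0.683
grasp_force: 130.8
7.75 [ 461.7 -134.9  154.9] [ 3.141e+00 -1.000e-03  2.720e-01] [-0.29  0.25  2.02  0.    0.87  1.01] F [ 0.5  0.1 -3.4] M [ 0.01 -0.04 -0.06] open 0.683 130.75573923066258
clock: 8.55
eef_pos: [461.4, -135.1, 147.5]
tcp_rot: [3.141, 0.0, 0.268]
contact_force: [-1.6, -3.9, -3.3]
opening: 0.677
grasp_force: 130.8
8.55 [ 461.4 -135.1  147.5] [3.141 0.    0.268] [-0.29  0.26  2.03 -0.    0.85  1.02] F [-1.6 -3.9 -3.3] M [-0.68  0.29  0.07] open 0.677 130.7567303068936
```

```bash
python3 -m inch '[[-0.0005,0.0007,0.0005,0,0,8,1],[0,0,0.0008,0,0,8,1],[0,0,0.0008,0,0,-8,1],[0,0,0.0008,0,0,-8,1],[0,0,0.0008,0,0,-8,1],[0,0,0.0008,0,0,-8,1],[0,0,0.0008,0,0,8,1],[0,0,0.0008,0,0,8,1]]'; python3 go.py
```

```text
clock: 9.35
eef_pos: [461.6, -136.0, 142.0]
tcp_rot: [3.14, -0.001, 0.269]
contact_force: [-0.8, -3.1, 3.9]
opening: 0.681
grasp_force: 131.4
9.35 [ 461.6 -136.   142. ] [ 3.14e+00 -1.00e-03  2.69e-01] [-0.29  0.27  2.03 -0.    0.84  1.01] F [-0.8 -3.1  3.9] M [-0.67  0.19  0.76] open 0.681 131.44210685044527
```

```bash
python3 -m inch '[[0,0.0005,0.0008,0,0,8,1],[0,0,0.0008,0,0,8,1],[0,0,0.0008,0,0,-8,1],[0,0,0.0008,0,0,-8,1],[0,0,0.0008,0,0,-8,1],[0,0,0.0008,0,0,-8,1],[0,0,0.0008,0,0,8,1],[0,0,0.0008,0,0,8,1]]'; python3 go.py
```

```text
clock: 10.15
eef_pos: [461.8, -136.2, 135.7]
tcp_rot: [3.141, -0.001, 0.269]
contact_force: [-0.7, 1.6, 4.8]
opening: 0.678
grasp_force: 131.5
10.15 [ 461.8 -136.2  135.7] [ 3.141e+00 -1.000e-03  2.690e-01] [-0.29  0.28  2.04 -0.    0.82  1.01] F [-0.7  1.6  4.8] M [0.45 0.25 1.28] open 0.678 131.54548010788858
```

```bash
python3 -m inch '[[0,0,0.0008,0,0,8,1],[0,0,0.0008,0,0,8,1],[0,0,0.0008,0,0,-8,1],[0,0,0.0008,0,0,-8,1],[0,0,0.0008,0,0,-8,1],[0,0,0.0008,0,0,-8,1],[0,0,0.0008,0,0,8,1],[0,0,0.0008,0,0,8,1]]'; python3 go.py
```

```text
clock: 10.95
eef_pos: [461.9, -136.1, 129.5]
tcp_rot: [3.141, -0.001, 0.27]
contact_force: [-1.8, 1.3, 7.3]
opening: 0.683
grasp_force: 131.8
10.95 [ 461.9 -136.1  129.5] [ 3.141e+00 -1.000e-03  2.700e-01] [-0.29  0.29  2.04 -0.    0.81  1.01] F [-1.8  1.3  7.3] M [0.46 0.38 1.22] open 0.683 131.82585502043366
```

```bash
python3 -m inch '[[0,0,0.0005,0,0,8,1],[0,0,0.0005,0,0,8,1],[0,0,0.0004,0,0,-8,1],[0,0,0.0004,0,0,-8,1],[0,0,0.0004,0,0,-8,1],[0,0,0.0004,0,0,-8,1],[0,0,0.0004,0,0,8,1],[0,0,0.0003,0,0,8,1]]'; python3 go.py
```

```text
clock: 11.75
eef_pos: [461.7, -136.2, 125.8]
tcp_rot: [3.141, -0.0, 0.27]
contact_force: [-0.2, 1.5, 1.0]
opening: 0.678
grasp_force: 131.2
11.75 [ 461.7 -136.2  125.8] [ 3.141 -0.     0.27 ] [-0.29  0.3   2.04 -0.    0.8   1.01] F [-0.2  1.5  1. ] M [0.17 0.16 1.29] open 0.678 131.15116568282247
```

```bash
for i in 1 ; do python3 -m inch '[[0,0,0.0003,0,0,8,1],[0,0,0.0003,0,0,-8,1],[0,0,0.0003,0,0,-8,1],[0,0,0.0003,0,0,8,1]]'; done; python3 go.py
```

```text
clock: 12.15
eef_pos: [461.5, -136.1, 124.6]
tcp_rot: [3.141, -0.0, 0.285]
contact_force: [-1.4, 0.7, 3.2]
opening: 0.68
grasp_force: 131.3
12.15 [ 461.5 -136.1  124.6] [ 3.141 -0.     0.285] [-0.29  0.3   2.04 -0.    0.8   1.  ] F [-1.4  0.7  3.2] M [0.32 0.36 1.39] open 0.68 131.338462382555
```

```bash
python3 -m inch '[[0,0,0.0002,0,0,8,1],[0,0,0.0002,0,0,-8,1],[0,0,0.0002,0,0,-8,1],[0,0,0.0002,0,0,8,1]]'; python3 go.py
```

```text
clock: 12.55
eef_pos: [461.5, -136.2, 124.2]
tcp_rot: [3.141, -0.0, 0.285]
contact_force: [-2.0, 0.6, 10.1]
opening: 0.681
grasp_force: 132.0
12.55 [ 461.5 -136.2  124.2] [ 3.141 -0.     0.285] [-0.29  0.3   2.04 -0.    0.8   1.  ] F [-2.   0.6 10.1] M [0.57 0.68 1.45] open 0.681 131.9668148830533
```

```bash
python3 -m inch '[[0,0,0.0002,0,0,8,1],[0,0,0,0,0,-8,1],[0,0,0,0,0,-8,1],[0,0,0,0,0,8,1]]'; python3 go.py
```

```text
clock: 12.95
eef_pos: [461.5, -136.2, 124.1]
tcp_rot: [3.141, -0.0, 0.284]
contact_force: [-3.4, 0.4, 10.8]
opening: 0.678
grasp_force: 132.0
12.95 [ 461.5 -136.2  124.1] [ 3.141 -0.     0.284] [-0.29  0.3   2.04 -0.    0.8   1.  ] F [-3.4  0.4 10.8] M [0.57 0.69 1.48] open 0.678 132.02249558642507
```

```bash
python3 -m inch '[[-0.0004,0,0.0002,0,0,8,1],[0,0,0,0,0,-8,1],[0,0,0,0,0,-8,1],[0,0,0,0,0,8,1]]'; python3 go.py
python3 -m inch '[[0,0,-0.0003,0,0,0,1],[0,0,-0.0003,0,0,0,1],[0,0,0,0,0,0,1]]'; python3 go.py
python3 - <<'E'
from rig import eyes
import cv2,pickle,numpy as np
T=eyes.grab_frame("top");S=eyes.grab_frame("scene")
pickle.dump((T,S),open("p3.pkl","wb"))
a=cv2.resize(T["img"][190:290,330:430],(400,400),interpolation=cv2.INTER_CUBIC);b=cv2.resize(S["img"][180:280,310:410],(400,400),interpolation=cv2.INTER_CUBIC)
cv2.imwrite("pics/p3.png",np.hstack([a,b]))
E
```

```text
clock: 13.35
eef_pos: [461.5, -136.3, 124.1]
tcp_rot: [3.141, -0.001, 0.284]
contact_force: [-2.4, 0.6, 11.5]
opening: 0.679
grasp_force: 132.0
13.35 [ 461.5 -136.3  124.1] [ 3.141e+00 -1.000e-03  2.840e-01] [-0.29  0.3   2.04  0.    0.8   1.  ] F [-2.4  0.6 11.5] M [0.61 0.59 1.59] open 0.679 131.97509771212935
clock: 13.65
eef_pos: [461.5, -136.3, 124.4]
tcp_rot: [3.142, -0.002, 0.269]
contact_force: [-1.7, 0.6, 6.2]
opening: 0.683
grasp_force: 131.9
13.65 [ 461.5 -136.3  124.4] [ 3.142e+00 -2.000e-03  2.690e-01] [-0.29  0.3   2.04  0.    0.8   1.01] F [-1.7  0.6  6.2] M [ 0.31  0.45 -1.11] open 0.683 131.85527561232448
```

View pics/p3.png

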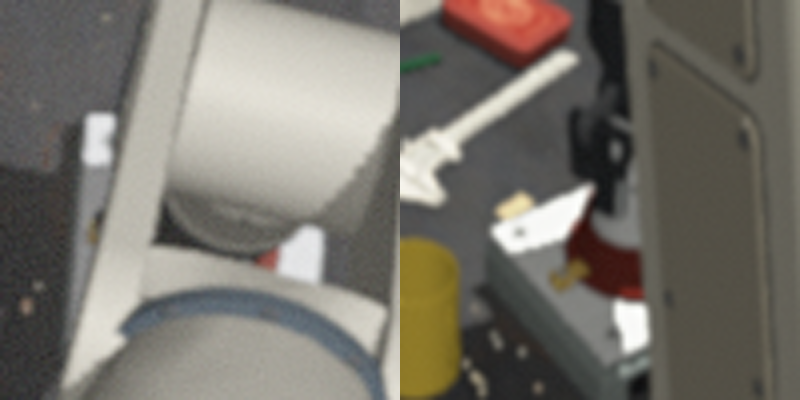

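The flask is deep in the collar and upright. Under twist the push holds at deck stiffness, so it has bottomed out. I'll release and retreat.

```bash
python3 -m inch '[[0,0,0,0,0,0,-1],[0,0,0,0,0,0,-1],[0,0,0,0,0,0,-1],[0,0,0,0,0,0,-1],[0,0,0,0,0,0,-1],[0,0,0,0,0,0,-1],[0,0,0,0,0,0,-1]]' 20; python3 go.py 461.5 -136.3 250
```

```text
clock: 14.45
eef_pos: [460.9, -136.2, 123.2]
tcp_rot: [-3.142, 0.0, 0.276]
contact_force: [-0.1, 0.6, -0.2]
opening: 1.004
grasp_force: 0.0
14.45 [ 460.9 -136.2  123.2] [-3.142  0.     0.276] [-0.29  0.3   2.04 -0.    0.8   1.  ] F [-0.1  0.6 -0.2] M [ 0.08  0.07 -0.01] open 1.004 0.0
tool shift mm [   0.5    0.2 -126.8]
```

Now up and aside (toward -y, over the right side, high), so both cameras can see.

```bash
python3 -m inch '[[0,0,-0.02,0,0,0,-1],[0,0,-0.03,0,0,0,-1],[0,0,-0.04,0,0,0,-1],[0,0,-0.04,0,0,0,-1],[-0.03,0.038,0,0,0,0,-1],[-0.03,0.038,0,0,0,0,-1],[-0.03,0.038,0,0,0,0,-1],[-0.03,0.038,0,0,0,0,-1]]'
python3 -m inch '[[-0.03,0.038,0,0,0,0,-1],[-0.03,0.038,0,0,0,0,-1],[-0.03,0.038,0,0,0,0,-1],[-0.03,0.038,0,0,0,0,-1],[-0.03,0.038,0,0,0,0,-1],[-0.03,0.038,0,0,0,0,-1],[0,0,0,0,0,0,-1],[0,0,0,0,0,0,-1]]'
python3 - <<'E'
from rig import eyes
from h import *
import pickle
T=eyes.grab_frame("top");S=eyes.grab_frame("scene")
pickle.dump((T,S),open("p4.pkl","wb"))
a=cv2.resize(T["img"][200:300,330:430],(400,400),interpolation=cv2.INTER_CUBIC);b=cv2.resize(S["img"][180:280,320:420],(400,400),interpolation=cv2.INTER_CUBIC)
cv2.imwrite("pics/p4.png",np.hstack([a,b]))
E
```

```text
clock: 15.25
eef_pos: [386.0, -316.6, 253.6]
tcp_rot: [3.141, -0.0, 0.276]
contact_force: [0.8, -0.2, -0.5]
opening: 1.0
grasp_force: 0.0
clock: 16.05
eef_pos: [274.9, -584.1, 252.5]
tcp_rot: [-3.14, 0.0, 0.274]
contact_force: [-0.2, 0.6, 1.0]
opening: 1.0
grasp_force: 0.0
```

View pics/p4.png

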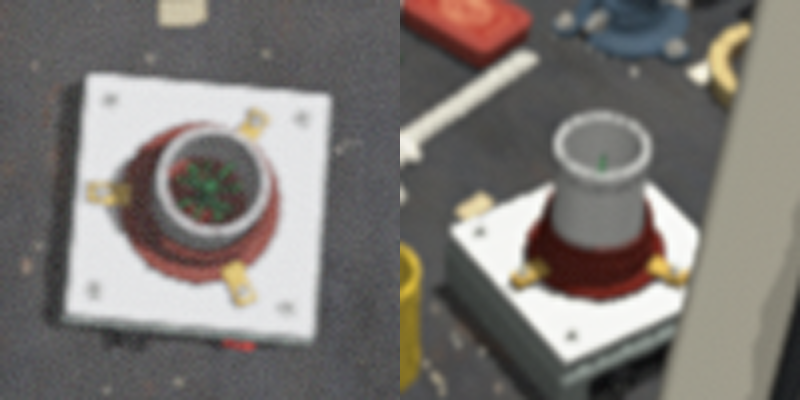

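The flask stands upright in the collar with the tree intact inside it. The rim is near crop (213,182) in the top view and (603,147) in the scene view. I'll triangulate the rim height, which should be 150.

```bash
python3 - <<'E'
from h import *
import pickle
T,S=pickle.load(open("p4.pkl","rb"));K=4
T0=pickle.load(open("top0.pkl","rb"));S0=pickle.load(open("scene0.pkl","rb"))
def c(f,u,v,w,h,th):
    g=cv2.cvtColor(cv2.resize(f["img"][v-h:v+h,u-w:u+w],None,fx=K,fy=K,interpolation=cv2.INTER_CUBIC),cv2.COLOR_BGR2HSV)
    m=((g[...,2]>th)&(g[...,1]<50)).astype(np.uint8)
    n,l,st,ce=cv2.connectedComponentsWithStats(m)
    cs=cv2.findContours(m,cv2.RETR_EXTERNAL,cv2.CHAIN_APPROX_NONE)[0]
    q=min((x for x in cs if len(x)>60),key=lambda x:np.hypot(*(np.array(cv2.fitEllipse(x)[0])-[w*K/2*1,h*K/2]*1+0) ) if False else np.hypot(cv2.fitEllipse(x)[0][0]-w*K,cv2.fitEllipse(x)[0][1]-h*K))
    e=cv2.fitEllipse(cv2.convexHull(q));p=(np.array(e[0])+.5)/K-.5+[u-w,v-h];return p,np.round(np.array(e[1])/K,1)
def tri(name,tf,ta,sf,sa):
    a,ea=c(tf,*ta);b,eb=c(sf,*sa)
    P=lambda f:np.diag([1,1,1])@np.array([[f["fx"],0,f["cx"]],[0,f["fy"],f["cy"]],[0,0,1]])@np.c_[np.array(f["R"]),np.array(f["t"]).ravel()]
    X=cv2.triangulatePoints(P(tf),P(sf),a,b).ravel();print(name,a,ea,b,eb,(X[:3]/X[3]).round(1))
for th in(140,155,165):
    tri("bench %d"%th,T0,(270,259,20,20,th),S0,(295,278,18,16,th))
    tri("fit %d"%th,T,(383,245,17,17,th),S,(370,217,16,13,th))
E
python3 go.py
```

```text
bench 140 [270.2398777  258.49686623] [27.3 27.4] [294.57673645 281.72553444] [20.8 25.9] [444.1 115.6  87.7]
fit 140 [383.04145432 235.24369431] [35.5 47.4] [370.24573135 216.22272301] [17.3 24.4] [ 478.3 -142.5  133.4]
bench 155 [270.18137169 258.47916222] [26.7 26.9] [294.56580925 281.68118668] [20.1 25.6] [444.1 115.7  87.9]
fit 155 [383.07896614 235.18144798] [35.5 46.9] [370.23592377 216.18700981] [16.5 23.9] [ 478.4 -142.6  133.4]
bench 165 [270.12080765 258.49184418] [26.2 26.5] [294.5921154 281.6366291] [19.5 25.4] [444.  115.8  88.2]
fit 165 [383.1422081  234.96222305] [35.3 47. ] [371.6056881  217.42291355] [13.5 21.3] [ 478.5 -144.4  128.6]
16.15 [ 275.9 -582.7  252.9] [-3.14  -0.     0.276] [-1.13  0.38  1.58  0.    1.18  0.16] F [0.2 0.6 0.2] M [ 0.03 -0.    0.  ] open 0.999 0.0
```

Run:
```python
from h import *
import pickle
T,S=pickle.load(open("p4.pkl","rb"))
K=4;g=cv2.cvtColor(cv2.resize(T["img"][225:265,363:403],None,fx=K,fy=K,interpolation=cv2.INTER_CUBIC),cv2.COLOR_BGR2GRAY)
m=(g<185).astype(np.uint8);n,l=cv2.connectedComponents(m);k=(l==l[80,80]).astype(np.uint8)
c=max(cv2.findContours(k,cv2.RETR_EXTERNAL,cv2.CHAIN_APPROX_NONE)[0],key=cv2.contourArea)
e=cv2.fitEllipse(cv2.convexHull(c));a=(np.array(e[0])+.5)/K-.5+[363,225];b=np.array([370.24,216.2]);print(a,np.array(e[1])/K)
P=lambda f:np.array([[f["fx"],0,f["cx"]],[0,f["fy"],f["cy"]],[0,0,1]])@np.c_[np.array(f["R"]),np.array(f["t"]).ravel()]
for q in (a,np.array([382.9,245.3])):
    X=cv2.triangulatePoints(P(T),P(S),q,b).ravel();print((X[:3]/X[3]).round(1))
for z in(146,150,154):print(z,ray(S,*b,z),ray(T,*a,z))
```

```text
[379.105896   250.44549561] [40.32693481 41.69808197]
[ 445.9 -124.6  163.8]
[ 458.2 -135.2  149.6]
146 [ 460.93599641 -138.28660943  146.        ] [ 447.77922287 -126.67491258  146.        ]
150 [ 457.69091258 -135.07705354  150.        ] [ 447.25044107 -126.30374752  150.        ]
154 [ 454.44582875 -131.86749765  154.        ] [ 446.72165927 -125.93258246  154.        ]
```

The rim is at 150 mm, within the camera bias seen on the bench, and this agrees with the force and height readings at the bottom. Handing in.

```bash
python3 -c "
from rig import r
print(r.sign_off())"
```

```text
the job is handed in; nothing more can be done
None
```

The large flask is pressed and twisted home in the rubber collar, upright over an intact-looking tree, and released; the highest push I read was about 15 N, and the job was handed in at about 16 s.

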